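# Feel for the binding handwheel encoder and reject it

## Robot

A 6-joint arm with a two-finger parallel gripper is mounted at the origin on the work surface. World frame = base frame: x ahead of the robot, y to its left, z up, the work surface at z = 0. Lengths are in mm, angles in rad, forces in N, time in s.
With the tool pointing down it reaches from about 325 to 775 mm from the base axis. Payload 9.3 kg.
Tool frame: the origin (TCP) lies midway between the tips of the shut fingers; the grasp point (between the pads) lies r.tcp_to_grasp behind it (r.tcp_to_grasp is the distance from the TCP to the grasp point, in mm); z points along the fingers, y is the line along which they close (so a half turn about z gives the same grasp; the last joint's range is limited). The gripper opens to 85 mm and grips with 20 to 120 N. Pads are 22 mm wide; open, the fingers measure 114 mm over their backs; the gripper's body (76 mm by 85 mm) begins 54 mm behind the grasp point. The pads swing forward as they close: fully open they stand 13 mm farther back than shut.
Start: joints at [-1.343, 0.259, 0.021, 1.334, 0, 1.418], TCP at [204.408, -510.602, 231.279] pointing down, gripper open.
Joint ranges: [-3.04, 3.04], [-0.91, 1.82], [-1.04, 1.36], [-1.92, 1.95], [-1.52, 1.45], [-3.14, 3.14]. Speed limits (rad/s): [2.22, 2.22, 2.79, 3.14, 3.14, 3.14].

## Interface

Orientations are given as a rotation vector (axis times angle).
In Python, from bench import r, jaws, planner, eyes gives the robot as it stands. Calls block until the motion is done:
- r.movep(position, orientation): joint-space move of the TCP to a pose.
- r.servo_line(position, v=150, frame=None): straight line of the TCP; frame=None keeps the orientation; v is the mean speed in mm/s.
- r.set_joints(angles): joint-space move.
- jaws.move_gripper(opening, grip_force=None): opening from 0.0 (shut) to 1.0 (fully open); grip_force is the grip in N (None keeps the last); returns when the fingers have stopped.
- r.sleep(seconds).
- planner.ik(position, orientation): joint angles nearest the present ones, or None.
- r.state(): the state.
- eyes.capture(name): name is "scene" or "top" or "wrist"; returns (picture, depth): 400x640x3 uint8, blue, green, red; 400x640 float32, mm along the optical axis (not along the pixel's ray), 0 where there is no reading.
- eyes.camera_info(name): a dict with "intrinsics" (3x3 intrinsics, pixels), "extrinsics" (4x4, takes a point from world to camera coordinates); the wrist camera has in their place "mount" (4x4, takes a point from camera to tool coordinates, whose origin is the TCP and whose axes are the flange's). Camera axes: x right, y down, z forward; pixel columns grow to the right and rows downward; lengths in mm; the calibration is good to about 2 mm. The wrist camera is an equidistant fisheye: a pixel r from the principal point sees the ray r / f radians off the axis. A picture is of the moment at which its call begins: read the wrist's pose just before it. camera_info takes no time and is no camera call.
A pose or a line that the arm cannot do raises r.IKError and nothing moves.
- r.sign_off(): hands the job in; it is judged then, once.
The state is a dict: "time": time; "q": joint angles; "qd": joint speeds; "joint_torque": joint torques, N m; "tool_pos": TCP position; "tcp_rot": TCP orientation; "ft_force": force on the tool from outside, world axes, zero at the start; "ft_torque": the same for the moment, N m; "gripper_width": opening from 0.0 (shut) to 1.0 (fully open); "finger_force": force on a finger pad.
Only numpy, scipy, OpenCV 4.12 (cv2) and the standard library are available. Lean on these libraries where they do the work, as an engineer would, in place of code of your own. Each camera call takes 0.05 s, during which the arm holds its last target. There are 200 camera calls.

## Task

Sort the three handwheel encoders in their nests by feel: push each wheel round by its crank peg with a fingertip, without pinching it. Take a wheel that runs freely through at least half a turn in one direction and leave it so; stop at once on a wheel that drags, for it soon jams and the wheel breaks above 12 N. Then lift the unit that binds out by its square body and set it down upright in the low grey reject tray, leaving the free-running ones seated in their nests and everything else undisturbed.

Things in the scene. Friction and masses are not known exactly. Their poses are not given: they have to be found in the camera images.
- unit_1: One of three look-alike handwheel encoders, 0.6 kg: square aluminium body 60 x 60 x 36 mm, on top a black dial wheel, diameter 54 mm, from 38 to 46 mm above the unit's underside, turning about the body's upright centre line. Origin: centre of the underside, 6 mm above the bench; z up, x and y square to the sides. Which unit is at which of the three places varies.
- nest_1: Fixed nest in which unit_1 stands: plate 96 x 96 x 6 mm, L-shaped posts round the unit's four corners up to 36 mm above the bench, 1.5 mm play. Each side is open between the posts, 43 mm wide, so the unit can be gripped from above across the middles of two opposite sides and lifted straight out. Origin: centre of the underside.
- peg_1 (a point): Centre of the top of the crank peg of unit_1: upright steel peg 10 mm in diameter, 20 mm tall above the wheel's top, 20 mm off the wheel's axis, its top 66 mm above the unit's underside. Pushed sideways it carries the wheel round; nothing else stands above the wheel. The plastic wheel breaks if it or the peg is pushed, pressed or pinched with more than 12 N.
- wheel_1 (a joint): Wheel angle of unit_1, rad, anticlockwise from above positive; at 0 (start: within 0.35) the peg is on the body's +x side. Any wheel stays about where it is left, so only the push tells: at the peg a free one turns with under 1 N; a binding one takes 4 N or more at once, up to 7 N later, and jams solid at 1.7 either side of 0.
- unit_2: One of three look-alike handwheel encoders, 0.6 kg: square aluminium body 60 x 60 x 36 mm, on top a black dial wheel, diameter 54 mm, from 38 to 46 mm above the unit's underside, turning about the body's upright centre line. Origin: centre of the underside, 6 mm above the bench; z up, x and y square to the sides. Which unit is at which of the three places varies.
- nest_2: Fixed nest in which unit_2 stands: plate 96 x 96 x 6 mm, L-shaped posts round the unit's four corners up to 36 mm above the bench, 1.5 mm play. Each side is open between the posts, 43 mm wide, so the unit can be gripped from above across the middles of two opposite sides and lifted straight out. Origin: centre of the underside.
- peg_2 (a point): Centre of the top of the crank peg of unit_2: upright steel peg 10 mm in diameter, 20 mm tall above the wheel's top, 20 mm off the wheel's axis, its top 66 mm above the unit's underside. Pushed sideways it carries the wheel round; nothing else stands above the wheel. The plastic wheel breaks if it or the peg is pushed, pressed or pinched with more than 12 N.
- wheel_2 (a joint): Wheel angle of unit_2, rad, anticlockwise from above positive; at 0 (start: within 0.35) the peg is on the body's +x side. Any wheel stays about where it is left, so only the push tells: at the peg a free one turns with under 1 N; a binding one takes 4 N or more at once, up to 7 N later, and jams solid at 1.7 either side of 0.
- unit_3: One of three look-alike handwheel encoders, 0.6 kg: square aluminium body 60 x 60 x 36 mm, on top a black dial wheel, diameter 54 mm, from 38 to 46 mm above the unit's underside, turning about the body's upright centre line. Origin: centre of the underside, 6 mm above the bench; z up, x and y square to the sides. Which unit is at which of the three places varies.
- nest_3: Fixed nest in which unit_3 stands: plate 96 x 96 x 6 mm, L-shaped posts round the unit's four corners up to 36 mm above the bench, 1.5 mm play. Each side is open between the posts, 43 mm wide, so the unit can be gripped from above across the middles of two opposite sides and lifted straight out. Origin: centre of the underside.
- peg_3 (a point): Centre of the top of the crank peg of unit_3: upright steel peg 10 mm in diameter, 20 mm tall above the wheel's top, 20 mm off the wheel's axis, its top 66 mm above the unit's underside. Pushed sideways it carries the wheel round; nothing else stands above the wheel. The plastic wheel breaks if it or the peg is pushed, pressed or pinched with more than 12 N.
- wheel_3 (a joint): Wheel angle of unit_3, rad, anticlockwise from above positive; at 0 (start: within 0.35) the peg is on the body's +x side. Any wheel stays about where it is left, so only the push tells: at the peg a free one turns with under 1 N; a binding one takes 4 N or more at once, up to 7 N later, and jams solid at 1.7 either side of 0.
- tray: Low grey plastic reject tray, fixed, empty, 130 mm (x) by 150 mm (y), walls 4 mm thick and 14 mm tall, floor 4 mm thick; origin: centre of its underside on the bench.
- tumbler: clear glass tumbler, 72 mm wide, 95 mm tall; origin under its centre. Bystander.
- fan: square black 60 x 60 x 25 mm cooling fan lying flat; origin under its centre. Bystander.
- screwdriver: screwdriver 160 mm long lying on the bench. Bystander.
Things that resemble listed ones, but are neither listed nor needed, are in the scene too. Leave any green or red look-alike of the unit_2 alone.

How it is judged:
By the outcome, as a careful person would: the job done as asked, in the order asked, and still so for the second after the job is handed in, with the robot touching nothing.
It also fails if it takes over 72 s, if anything falls off the work surface, if the arm or the gripper's body presses on something with over 40 N, if the wrist force passes 120 N, or if a joint passes its speed limit or range.

## Working session

There is one attempt and no reset: what is moved stays moved. The work goes in short steps, each a Python script; the robot and the scene stay as the last script left them, time stands still between calls to the robot, and variables do not carry over. Pictures are saved under pics/ and viewed, at most 10 in all, crops included, and the job is handed in when it is done.

```bash
ls; mkdir -p pics; python3 - <<'E'
from bench import r,eyes
import cv2,numpy as np
np.set_printoptions(precision=3,suppress=True)
for n in("top","scene"):
    p,d=eyes.capture(n); cv2.imwrite(f"pics/{n}0.png",p); np.savez(f"pics/{n}0.npz",p=p,d=d)
    print(n,eyes.camera_info(n))
print(eyes.camera_info("wrist")); print(r.state(), r.tcp_to_grasp)
E
```

```text
pics
top {'intrinsics': array([[400.921,   0.   , 313.304],
       [  0.   , 400.921, 196.642],
       [  0.   ,   0.   ,   1.   ]]), 'extrinsics': array([[  -0.024,   -1.   ,   -0.009,   24.581],
       [  -0.996,    0.025,   -0.084,  479.334],
       [   0.084,    0.007,   -0.996, 1071.68 ],
       [   0.   ,    0.   ,    0.   ,    1.   ]])}
scene {'intrinsics': array([[430.684,   0.   , 314.206],
       [  0.   , 430.684, 204.779],
       [  0.   ,   0.   ,   1.   ]]), 'extrinsics': array([[   0.547,    0.837,    0.02 , -272.912],
       [   0.487,   -0.299,   -0.82 , -158.575],
       [  -0.68 ,    0.459,   -0.571, 1489.946],
       [   0.   ,    0.   ,    0.   ,    1.   ]])}
{'intrinsics': array([[309.707,   0.   , 321.046],
       [  0.   , 309.707, 200.475],
       [  0.   ,   0.   ,   1.   ]]), 'mount': array([[  -0.001,   -0.963,   -0.269,   68.356],
       [   1.   ,   -0.   ,   -0.001,   -0.724],
       [   0.   ,   -0.269,    0.963, -141.279],
       [   0.   ,    0.   ,    0.   ,    1.   ]])}
{'time': 0.1, 'q': array([-1.343,  0.259,  0.021,  1.334,  0.   ,  1.418]), 'qd': array([-0.001, -0.   ,  0.001,  0.002,  0.   , -0.001]), 'joint_torque': array([  0.006, -55.669,  34.507,   0.012,  -0.   ,  -0.   ]), 'tool_pos': array([ 204.36 , -510.335,  230.703]), 'tcp_rot': array([-3.084, -0.594,  0.   ]), 'ft_force': array([ 0.018, -0.584, -0.456]), 'ft_torque': array([-0.015,  0.038, -0.003]), 'finger_force': 0.0, 'gripper_width': 0.9986007445947883} 18.700000000000003
```

View pics/top0.png

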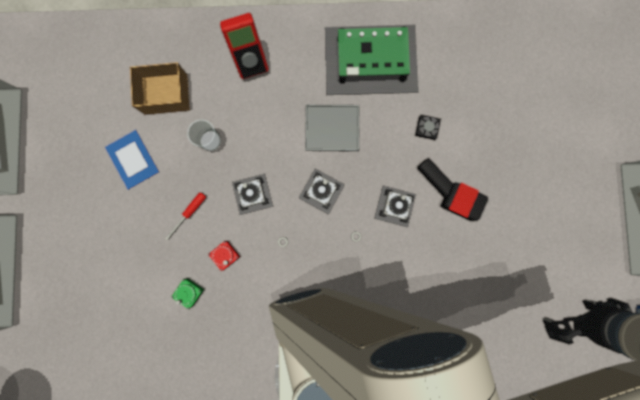

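View pics/scene0.png

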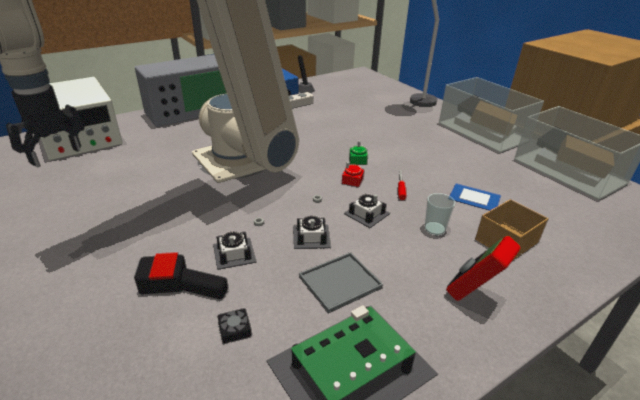

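Top view: three black-and-white units in dark nests at about (252,193), (322,190) and (397,206). The tray is at (332,128), the fan at (428,126), the tumbler at (205,135) and the screwdriver at (188,215). The red (224,255) and green (187,293) look-alikes have no nest and are not to be touched. The scene view agrees: units at (368,207), (312,229) and (234,246), tray at (341,281).

```bash
cat > h.py <<'E'
import numpy as np,cv2
from bench import r,jaws,planner,eyes
from scipy.spatial.transform import Rotation as R
np.set_printoptions(precision=3,suppress=True)
def rays(name,px,pose=None):
    """origin, unit directions (world) of pixels"""
    i=eyes.camera_info(name);K=i["intrinsics"];px=np.atleast_2d(np.array(px,float))
    n=(px-K[:2,2])/K[0,0]
    if name=="wrist":
        p,rv=pose;t=np.linalg.norm(n,axis=1,keepdims=True)
        d=np.hstack([n*np.sinc(t/np.pi),np.cos(t)])
        T=np.eye(4);T[:3,:3]=R.from_rotvec(rv).as_matrix();T[:3,3]=p
        M=T@i["mount"]
    else:
        d=np.hstack([n,np.ones((len(n),1))]);M=np.linalg.inv(i["extrinsics"])
    d=d@M[:3,:3].T
    return M[:3,3],d/np.linalg.norm(d,axis=1,keepdims=True)
def onz(name,px,z,pose=None):
    o,d=rays(name,px,pose);return o+d*((z-o[2])/d[:,2])[:,None]
def tri(rs):
    """least-squares meeting point of rays [(o,d)], and the residual"""
    A=[np.eye(3)-np.outer(d,d) for o,d in rs];b=[a@o for a,(o,d) in zip(A,rs)]
    x=np.linalg.solve(sum(A),sum(b));return x,max(np.linalg.norm(a@(x-o)) for a,(o,d) in zip(A,rs))
def rot(yaw): # tool down, tool x at yaw, y = closing line
    c,s=np.cos(yaw),np.sin(yaw)
    return R.from_matrix([[c,s,0],[s,-c,0],[0,0,-1]]).as_rotvec()
def shot(fn):
    s=r.state();p,d=eyes.capture("wrist");cv2.imwrite(f"pics/{fn}.png",p)
    np.savez(f"pics/{fn}.npz",p=p,d=d,pos=s["tool_pos"],rv=s["tcp_rot"]);return p
E
python3 - <<'E'
from h import *
print(onz("top",[(252,193),(322,190),(397,206)],50))
print(onz("top",[(332,128),(306,106),(359,106),(359,151),(305,150)],10))
s=r.state();print(R.from_rotvec(s["tcp_rot"]).as_matrix())
for xy in onz("top",[(252,193),(322,190),(397,206)],50)[:,:2]:
    for yaw in np.arange(-np.pi,np.pi,np.pi/4): 
        q=planner.ik([*xy,190],rot(yaw)); print(xy,yaw.round(2),q)
E
```

```text
[[ 491.012  175.126   50.   ]
 [ 494.383  -10.804   50.   ]
 [ 447.036 -207.534   50.   ]]
[[ 671.349  -43.786   10.   ]
 [ 736.017   27.277   10.   ]
 [ 732.044 -121.067   10.   ]
 [ 604.475 -116.782   10.   ]
 [ 611.147   32.868   10.   ]]
[[ 0.928  0.372 -0.   ]
 [ 0.372 -0.928  0.001]
 [ 0.    -0.001 -1.   ]]
[491.012 175.126] -3.14 [ 0.182  0.226 -0.129  1.216  0.     0.182]
[491.012 175.126] -2.36 [ 0.182  0.226 -0.129  1.216  0.    -0.604]
[491.012 175.126] -1.57 [ 0.182  0.226 -0.129  1.216  0.    -1.389]
[491.012 175.126] -0.79 [ 0.182  0.226 -0.129  1.216 -0.    -2.175]
[491.012 175.126] 0.0 [ 0.182  0.226 -0.129  1.216  0.    -2.96 ]
[491.012 175.126] 0.79 [ 0.182  0.226 -0.129  1.216 -0.     2.538]
[491.012 175.126] 1.57 [ 0.182  0.226 -0.129  1.216  0.     1.752]
[491.012 175.126] 2.36 [ 0.182  0.226 -0.129  1.216  0.     0.967]
[494.383 -10.804] -3.14 [-0.192  0.181 -0.188  1.202  0.    -0.192]
[494.383 -10.804] -2.36 [-0.192  0.181 -0.188  1.202  0.    -0.977]
[494.383 -10.804] -1.57 [-0.192  0.181 -0.188  1.202  0.    -1.763]
[494.383 -10.804] -0.79 [-0.192  0.181 -0.188  1.202 -0.    -2.548]
[494.383 -10.804] 0.0 [-0.192  0.181 -0.188  1.202  0.     2.95 ]
[494.383 -10.804] 0.79 [-0.192  0.181 -0.188  1.202 -0.     2.164]
[494.383 -10.804] 1.57 [-0.192  0.181 -0.188  1.202  0.     1.379]
[494.383 -10.804] 2.36 [-0.192  0.181 -0.188  1.202  0.     0.594]
[ 447.036 -207.534] -3.14 [-0.605  0.178 -0.191  1.201  0.    -0.605]
[ 447.036 -207.534] -2.36 [-0.605  0.178 -0.191  1.201  0.    -1.39 ]
[ 447.036 -207.534] -1.57 [-0.605  0.178 -0.191  1.201  0.    -2.176]
[ 447.036 -207.534] -0.79 [-0.605  0.178 -0.191  1.201 -0.    -2.961]
[ 447.036 -207.534] 0.0 [-0.605  0.178 -0.191  1.201  0.     2.537]
[ 447.036 -207.534] 0.79 [-0.605  0.178 -0.191  1.201  0.     1.751]
[ 447.036 -207.534] 1.57 [-0.605  0.178 -0.191  1.201  0.     0.966]
[ 447.036 -207.534] 2.36 [-0.605  0.178 -0.191  1.201  0.     0.18 ]
```

```bash
python3 - <<'E'
from h import *
jaws.move_gripper(0.0)
for k,(x,y) in enumerate([(447,-207),(494,-11),(491,175)]):
    r.movep([x,y,190],rot(np.pi/2)); r.sleep(0.2); shot(f"w{k}")
s=r.state();print(s["time"],s["ft_force"],s["tool_pos"])
ims=[cv2.imread(f"pics/w{k}.png") for k in range(3)]
o=np.zeros((600,800,3),np.uint8)
for k,i in enumerate(ims):
    o[(k//2)*300:(k//2)*300+250,(k%2)*400:(k%2)*400+400]=cv2.resize(i,(400,250))
cv2.imwrite("pics/m.png",o)
E
```

```text
4.6583 [ 0.384 -0.425  0.172] [491.315 173.866 190.034]
```

View pics/m.png

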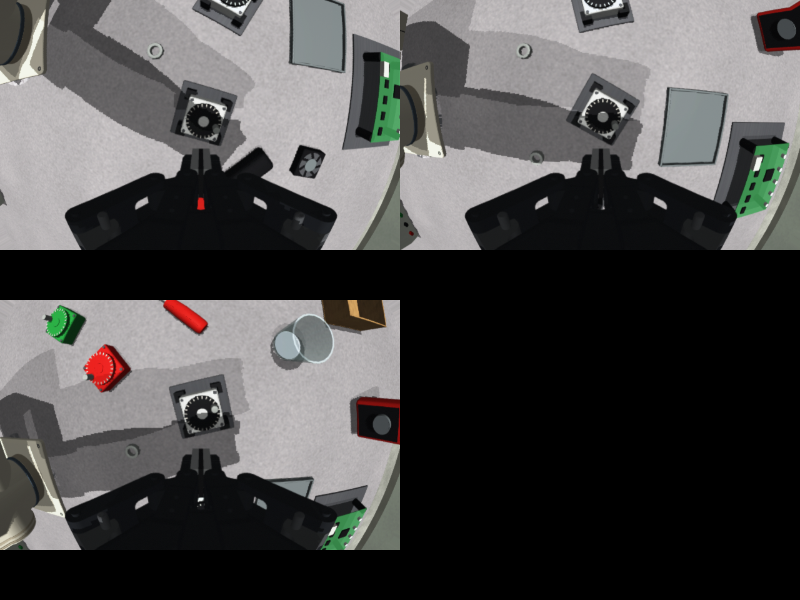

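View pics/w1.png

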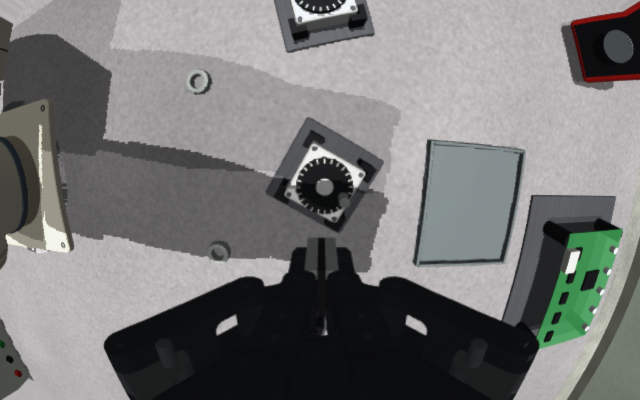

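The wrist mosaic shows each unit under the camera: white square body, black dial, silver hub. Unit M in w1 has its hub at about (324,187), with a darker peg near (344,200). I'll confirm with one enlarged crop of all three.

```bash
python3 - <<'E'
import cv2,numpy as np
o=[]
for k,(u,v) in enumerate([(326,190),(325,183),(320,178)]):
    i=cv2.imread(f"pics/w{k}.png")[v-60:v+70,u-65:u+65]
    o.append(cv2.convertScaleAbs(cv2.resize(i,(520//2,520//2),interpolation=cv2.INTER_CUBIC),alpha=1.3,beta=20))
cv2.imwrite("pics/c.png",cv2.resize(np.hstack(o),(798,266)))
E
```

```text
(no output)
```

View pics/c.png

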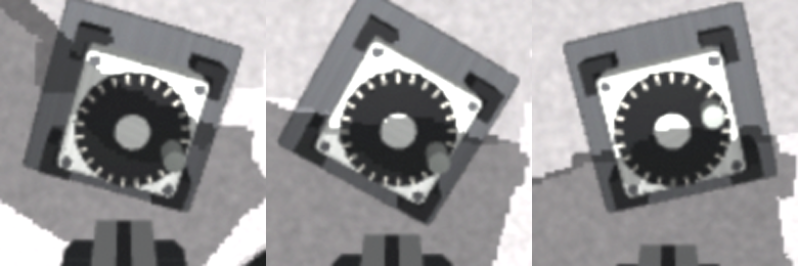

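Crop panels (units R, M, L): the pegs are discs at crop (173,155), (438,156) and (712,116), or w-pixels (346,206), (344,199) and (343,175). Each sits at the rim beside a flat hub at about (326,194), (324,187) and (323,182). All three are in nests, unlike the red and green look-alikes. I'll take second views and measure heights by depth and triangulation.

```bash
cat > meas.py <<'E'
from h import *
def world(f):
    z=np.load(f"pics/{f}.npz");d=z["d"];v,u=np.mgrid[:400,:640]
    o,dr=rays("wrist",np.c_[u.ravel(),v.ravel()],(z["pos"],z["rv"]))
    Mx=R.from_rotvec(z["rv"]).as_matrix()@eyes.camera_info("wrist")["mount"][:3,:3]
    c=dr@Mx[:,2]
    W=o+dr*(d.ravel()/c)[:,None];W[d.ravel()==0]=np.nan;return W.reshape(400,640,3),(z["pos"],z["rv"])
def unit(f,c):
    W,pose=world(f);near=np.hypot(W[...,0]-c[0],W[...,1]-c[1])<60
    def comp(lo,hi,seed=None):
        m=(near&(W[...,2]>lo)&(W[...,2]<hi)).astype(np.uint8)
        n,l,s,ce=cv2.connectedComponentsWithStats(m)
        j=1+np.argmax(s[1:,4]);return l==j,ce[j]
    pm,pc=comp(65,80);wm,_=comp(47,57);bm,_=comp(37,57)
    P=W[pm];Q=W[wm];B=W[bm]
    (wx,wy),rad=cv2.minEnclosingCircle(Q[:,:2].astype(np.float32))
    rb=cv2.minAreaRect(B[:,:2].astype(np.float32))
    return dict(pegpx=pc,peg=np.median(P,0),npeg=len(P),wheel=(wx,wy,np.median(Q[:,2])),rad=rad,body=rb,pose=pose)
E
python3 - <<'E'
from meas import *
C=[(447,-207),(494,-11),(491,175)]
for k in (2,1,0):
    x,y=C[k]; r.movep([x,y-80,190],rot(np.pi/2)); r.sleep(0.2); shot(f"v{k}")
print(r.state()["time"],r.state()["ft_force"])
for k in range(3):
    rs=[]
    for f in "wv":
        try:
            m=unit(f"{f}{k}",C[k]);print(f,k,{a:b for a,b in m.items() if a!="pose"});o,d=rays("wrist",m["pegpx"],m["pose"]);rs.append((o,d[0]))
        except Exception as e: print(f,k,e)
    if len(rs)==2: print("tri peg",tri(rs))
E
```

```text
7.4167 [ 0.671 -1.132  0.01 ]
w 0 {'pegpx': array([345.9  , 207.818]), 'peg': array([ 468.757, -218.582,   70.434]), 'npeg': 110, 'wheel': (450.6539611816406, -210.96897888183594, np.float64(50.70301001766455)), 'rad': 27.26344871520996, 'body': ((450.7688293457031, -210.71575927734375), (60.467220306396484, 60.71943664550781), 74.17720794677734)}
v 0 {'pegpx': array([346.278, 119.88 ]), 'peg': array([ 468.346, -219.639,   70.714]), 'npeg': 108, 'wheel': (450.4256286621094, -211.08065795898438, np.float64(50.778647842842474)), 'rad': 27.129873275756836, 'body': ((450.74005126953125, -211.12539672851562), (60.838497161865234, 60.74979019165039), 73.80033874511719)}
tri peg (array([ 468.924, -219.583,   66.746]), np.float64(0.03445932414700581))
w 1 {'pegpx': array([344.151, 201.566]), 'peg': array([514.097, -17.341,  70.412]), 'npeg': 106, 'wheel': (496.78790283203125, -7.981167793273926, np.float64(50.73168821904903)), 'rad': 27.135581970214844, 'body': ((496.98638916015625, -7.988925933837891), (60.51127624511719, 60.52116394042969), 60.54175567626953)}
v 1 {'pegpx': array([345.365,
[... 369 characters left out ...]
egpx': array([343.129, 173.851]), 'peg': array([510.241, 193.454,  70.434]), 'npeg': 101, 'wheel': (493.2064514160156, 182.66152954101562, np.float64(50.76164146469557)), 'rad': 27.125219345092773, 'body': ((493.17559814453125, 182.77899169921875), (60.86666488647461, 60.7418212890625), 13.22248649597168)}
v 2 {'pegpx': array([344.276,  83.457]), 'peg': array([510.012, 192.062,  70.549]), 'npeg': 105, 'wheel': (493.2486267089844, 182.35667419433594, np.float64(50.81470830873309)), 'rad': 27.2414608001709, 'body': ((493.3425598144531, 182.52227783203125), (60.69710159301758, 60.815040588378906), 13.55807113647461)}
tri peg (array([510.59 , 192.834,  66.291]), np.float64(0.030240444970183845))
```

Three views agree: wheel tops at about 51 mm, peg tops at about 70.5 mm (expected 52 and 72, so z reads about 1.3 mm low), bodies 60.5 mm square, wheel radius 27 mm, and start angles within 0.35. Next I push with the side edge of the shut fingers, starting with unit R.

```bash
cat > push.py <<'E'
from h import *
# wheel centre, peg (measured)
U={0:((450.55,-211.0),(468.8,-219.3)),1:((496.95,-8.1),(514.4,-18.0)),2:((493.25,182.5),(510.4,192.8))}
Z=60.
def f(): # mean of a few force readings
    a=[]
    for _ in range(4): a.append(r.state()["ft_force"]);r.sleep(0.01)
    return np.mean(a,0)
def spin(k,total=205,limit=2.5):
    c,p=map(np.array,U[k]);phi=np.arctan2(*(p-c)[::-1])
    def pose(th,lag=16,z=Z):
        e=np.array([np.cos(th),np.sin(th)]);t=np.array([-e[1],e[0]])
        return [*(c+20*e-lag*t),z],rot(th+np.pi/2),np.array([*t,0])
    P,o,t=pose(phi,22,120);r.movep(P,o)
    r.servo_line(pose(phi,22)[0],v=100);r.sleep(.1)
    b=f();log=[];drag=False;lag=22
    def test():
        g=-(f()-b)@t;log.append(round(float(g),2));return g>limit
    while lag>11.9 and not drag:       # straight 2 mm steps on to the peg and a little on
        lag-=2;P,_,_=pose(phi,lag);r.servo_line(P,v=20);drag=test()
    th=phi+np.arctan(4/20);lag=16      # peg has gone about this far
    end=phi+np.radians(total)
    while not drag and th<end:
        th=min(th+np.radians(12),end);P,o,t=pose(th,16);r.servo_line(P,v=25,frame=o);drag=test()
    s=r.state();back=s["tool_pos"]-8*t;r.servo_line(back,v=60)
    back[2]=125;r.servo_line(back,v=150)
    print("unit",k,"DRAG" if drag else "free","turned",np.degrees(th-phi).round(),log,"base",b,"t",r.state()["time"])
    return drag
E
python3 -c "
from push import *
spin(0)"
```

```text
unit 0 free turned 205.0 [-0.02, -0.04, -0.83, -0.3, -0.05, 0.02, -0.17, -0.19, 0.13, -0.15, 0.37, -0.27, 0.08, -0.24, 0.44, 0.36, -0.25, 0.22, 0.12, -0.27, 0.44, 0.34, 0.21] base [-0.033 -0.114  0.032] t 18.3
```

```bash
python3 - <<'E'
from push import *; from meas import unit
r.movep([447,-247,190],rot(np.pi/2));shot("a0");m=unit("a0",(450,-211))
c,p=map(np.array,U[0]);a=lambda v:np.degrees(np.arctan2(v[1],v[0]))
print(m["peg"],m["npeg"],"turned",(a(m["peg"][:2]-c)-a(p-c))%360,r.state()["time"],m["body"])
E
```

```text
[ 430.775 -209.832   70.591] 107 turned 201.07456988285637 20.9417 ((450.7339782714844, -211.0582733154297), (60.81476593017578, 60.83839797973633), 73.87663269042969)
```

Unit R is confirmed free: the image shows 201° turned. Now unit M.

```bash
python3 -c "
from push import *
spin(1)"
```

```text
unit 1 free turned 205.0 [-0.26, -0.06, -0.09, -0.28, -0.46, -0.38, 0.63, -0.42, -0.21, -0.2, -0.17, -0.27, 0.75, 0.06, -0.05, 0.02, 0.26, -0.35, 0.36, 0.28, 0.53, 0.19, 0.57] base [-0.19 -0.31 -0.31] t 32.175
```

```bash
python3 - <<'E'
from push import *; from meas import unit
r.movep([495,-30,190],rot(np.pi/2));shot("a1");m=unit("a1",(497,-8))
c,p=map(np.array,U[1]);a=lambda v:np.degrees(np.arctan2(v[1],v[0]))
print(m["peg"],m["npeg"],"turned",(a(m["peg"][:2]-c)-a(p-c))%360,r.state()["time"],m["body"])
spin(2)
E
```

```text
[477.741  -4.931  70.59 ] 113 turned 200.20095760565462 34.7417 ((496.8774108886719, -8.24658203125), (60.7026481628418, 60.6226692199707), 60.18283462524414)
unit 2 DRAG turned 11.0 [-0.13, -0.29, 1.35, 4.7] base [-0.143 -0.039 -0.09 ] t 38.5083
```

Units R and M each turned 200° freely. Unit L drags at 4.7 N after about 11°, and I stopped there. Next I check the tray in two views, then grasp L.

```bash
python3 - <<'E'
from meas import *
z=np.load("pics/w1.npz");pose=(z["pos"],z["rv"])
A=[(430,141),(523,150),(508,264),(416,263)] # w1 tray outer rim corners
B=[(305.5,106),(359,106),(359,151),(305.5,151)] # top; order: near-L..., matched by position
print("w1 z14",onz("wrist",A,14,pose)); print("top z14",onz("top",B,14))
W,_=world("w1"); print("floor z, bench z",np.nanmedian(W[180:230,450:490,2]),np.nanmedian(W[300:340,30:90,2]),np.nanmedian(W[50:70,240:270,2]))
wp=onz("wrist",A,14,pose)
tp=onz("top",B,14)
for a,p in zip(A,wp):
    j=np.argmin(np.linalg.norm(tp-p,axis=1));o,d=rays("wrist",a,pose);o2,d2=rays("top",B[j]);print(tri([(o,d[0]),(o2,d2[0])]))
G=[493.25,182.6];yaw=np.radians(13.4+90)
r.movep([*G,125],rot(yaw)); jaws.move_gripper(1.0,grip_force=50)
b=r.state()["ft_force"]
r.servo_line([*G,8],v=90);s=r.state();print("down",s["tool_pos"],s["ft_force"]-b)
jaws.move_gripper(0.0);s=r.state();print("grip",s["gripper_width"],s["finger_force"],s["ft_force"]-b)
r.servo_line([*G,20],v=30);r.servo_line([*G,115],v=120)
s=r.state();print("up",s["gripper_width"],s["finger_force"],s["ft_force"]-b,s["tool_pos"],s["time"])
E
```

```text
w1 z14 [[ 610.509   33.356   14.   ]
 [ 735.867   29.921   14.   ]
 [ 741.611 -119.989   14.   ]
 [ 606.587 -109.163   14.   ]]
top z14 [[ 734.788   28.594   14.   ]
 [ 730.791 -120.606   14.   ]
 [ 603.687 -116.336   14.   ]
 [ 607.497   31.448   14.   ]]
floor z, bench z 2.6641159628538276 -1.5777149760945122 -1.3386829630225066
(array([606.699,  32.61 ,  22.087]), np.float64(1.570801553964462))
(array([734.518,  29.307,  15.473]), np.float64(0.7659278005018885))
(array([ 730.295, -116.626,   24.6  ]), np.float64(3.9087284441443217))
(array([ 608.845, -116.976,    0.414]), np.float64(2.603721560135091))
down [493.609 182.686   8.492] [-0.921  0.896  0.112]
grip 0.697337129379471 53.65799009799957 [-2.179  0.301  7.068]
up 0.6943341209851138 56.39394164085388 [ 0.157  0.288 -7.641] [492.6  182.46 114.2 ] 43.0167
```

Unit held (width 59 mm, about 6–7 N weight). The tray floor is 4 mm above the bench and its centre is about (671,-43).

```bash
python3 - <<'E'
from h import *
P=[671,-43]
r.movep([*P,115],rot(np.pi)); r.sleep(.1); b=r.state()["ft_force"]
r.servo_line([*P,10],v=90); z=10
while z>5:
    z-=0.7; r.servo_line([*P,z],v=15); g=(r.state()["ft_force"]-b)[2]
    if g>3: break
print("z",z,g,r.state()["gripper_width"])
jaws.move_gripper(0.85); r.sleep(.1); b=r.state()["ft_force"]
r.servo_line([*P,125],v=120); s=r.state();print(s["time"],s["ft_force"]-b)
r.movep([600,-43,200],rot(np.pi)); 
p=shot("f");cv2.imwrite("pics/top1.png",eyes.capture("top")[0]);print(r.state()["time"])
t=cv2.imread("pics/top1.png")[80:260,180:460]
cv2.imwrite("pics/fin.png",np.vstack([cv2.resize(p,(480,300)),cv2.resize(t,(480,300))]))
E
```

```text
z 6.500000000000001 3.620640408390616 0.6951197633570966
48.725 [-0.157  0.253 -0.058]
49.3167
```

View pics/fin.png

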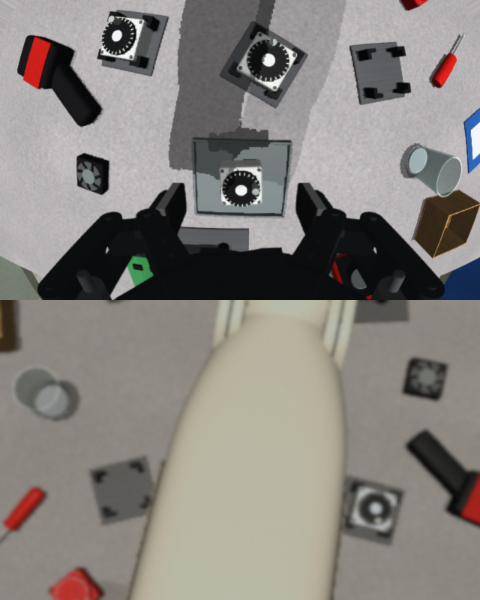

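The wrist view shows the rejected unit upright inside the tray at (241,188). The L nest at (380,72) is empty, the other two units are seated at (120,38) and (268,60), and the bystanders haven't moved.

```bash
python3 -c "
from h import *
print(r.sign_off())"
```

```text
the job is handed in; nothing more can be done
None
```

I handed the job in at about 49 s: the binding unit (left-hand nest, 4.7 N at about 11°) is upright in the reject tray, and the other two each turned about 200° freely and are still seated in their nests.

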